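# Gauge the gap of the tile press

## Robot

A 6-joint arm with a two-finger parallel gripper is mounted at the origin on the work surface. World frame = base frame: x ahead of the robot, y to its left, z up, the work surface at z = 0. Lengths are in m, angles in degrees, forces in N, time in s.
With the tool pointing down it reaches from about 0.25 to 0.725 m from the base axis. Payload 9.7 kg.
Tool frame: the origin (TCP) lies at the very end of the fingers, on their centre line; the grasp point (between the pads) lies 19 mm behind it; z points along the fingers, y is the line along which they close (so a half turn about z gives the same grasp; the last joint's range is limited). The gripper opens to 85 mm and grips with 20 to 120 N. Pads are 22 mm wide; open, the fingers measure 114 mm over their backs; the gripper's body (76 mm by 85 mm) begins 54 mm behind the grasp point. The pads swing forward as they close: fully open they stand 13 mm farther back than shut.
Start: joints at [75.516, 4.979, 10.078, 95.1, 0, 90], TCP at [0.138, 0.533, 0.231] pointing down, gripper open.
Joint ranges: [-179.16, 179.16], [-48.56, 103.87], [-65.8, 70.77], [-126.05, 130.52], [-82.76, 87.17], [-180, 180]. Speed limits (degrees/s): [127.2, 127.2, 147.25, 180, 180, 180].

## Interface

Orientations are given as [roll, pitch, yaw] about the fixed x, y, z axes, in that order (R = Rz(yaw) Ry(pitch) Rx(roll)).
In Python, from workcell import bot gives the robot as it stands.
- The arm moves only by the tool arm_command, never from a script. Its argument "series" is a list of rows, each a list of 4 numbers: the shift along the tool's x, y, z in m, then the turn about the tool's z in rad. A call has exactly 5 rows; each row is the pose to reach, as a shift and turn from the pose commanded when the call began, along the tool's axes at that moment; what a row does not reach only later rows make up. A row lasts 1/10 s, in which the tool goes at most 50 mm and 8.59 degrees, less where a joint would pass 70% of its speed; a pose out of reach is approached as far as the arm can. A call with a gripper value outside its range is refused whole. "hand" is the finger opening in m, from 0 to 0.0854, set as the call begins (left out, the last holds). The fingers move at their own pace and stop on an object; "grip_force" is the grip in N (left out, the last holds). Time passes only in rows, so rows that repeat a pose let the fingers close, or fill a call up. It gives the time, the measured TCP pose, the force, the opening and the grip force at its end, in the units of the state.
- bot.get_obs(): the state, without advancing time (a new reading comes with each control period).
- bot.camera(name): name is "scene" or "side" or "wrist"; returns a dict with "color" (384x512x3 uint8, blue, green, red), "camera_matrix" (3x3 intrinsics, pixels), "dist_coeffs" ([k1, k2, p1, p2, k3] as OpenCV has them; the pictures are not rectified), "xyz" and "orientation" of the camera in the world; the wrist camera has in their place "T_tool_cam" (4x4, takes a point from camera to tool coordinates, whose origin is the TCP and whose axes are the flange's). Camera axes: x right, y up, looking along -z (the intrinsics and any distortion apply to the point x, -y, -z); pixel columns grow to the right and rows downward; lengths in m; the calibration is good to about 2 mm. A picture is of the moment at which its call begins: read the wrist's pose just before it. There is no depth.
- bot.job_done(): hands the job in; it is judged then, once.
Trained networks look in the newest picture that a camera, given by its name, has taken for a name from the list of things; names that differ only in an ending like _2 or _b are one class to them, and where a whole thing is asked for, a point or a joint stands for the part that bears it (a point fixed in the world has none). Each returns a list of dicts, best first, with "confidence" (0 to 1); they miss things now and then, are a little off and sometimes report something else, mostly with a low value. They report only what shows in the picture. A call takes as long as a camera call. They do not tell look-alikes from the thing itself.
- bot.find_in(camera, target): "location" ([column, row] in pixels, amid what is visible of it).
- bot.mark_of(camera, target): "location" ([column, row] in pixels: a listed point, or the origin of a listed thing).
The state is a dict: "time": time; "q": joint angles; "qd": joint speeds; "joint_efforts": joint torques, N m; "ee_pos": TCP position; "tcp_rot": TCP orientation; "wrist_force": force on the tool from outside, world axes, zero at the start; "torque": the same for the moment, N m; "opening": finger opening in m; "grasp_force": force on a finger pad.
Only numpy, scipy, OpenCV 4.12 (cv2) and the standard library are available. Lean on these libraries where they do the work, as an engineer would, in place of code of your own. Each camera call takes 0.05 s, during which the arm holds its last target. There are 200 camera calls.

## Task

Lift the taper gauge straight up off its spindle by its wound ring handle, lay its blade flat on the projecting front lip of the tile press's lower plate, and slide it straight in between the two plates until it drags snugly against both. Do not jam it in hard, and leave the vase, bowl and jar where they are. Finish still gripping the gauge, holding it pushed in, flat and snug, at that depth.

Things in the scene. Friction and masses are not known exactly. Their poses are not given: they have to be found in the camera images.
- gauge_grip (a point): Centre of the taper gauge's handle: a cord-wound ring, axis upright, 41 mm across, 24 mm high, bore 19 mm, with two flat wooden cheeks at its +y and -y sides, each 22 mm long and 24 mm high, 50 mm over both: grip across them. The point is half-way up, 12 mm above the gauge's flat underside. x points along the blade to its tip, z up. Loose, about 110 g.
- gauge_tip (a point): Tip of the gauge's steel blade: middle of its end edge, on the flat underside, 140 mm along +x and 12 mm below gauge_grip; same axes. The blade is 22 mm wide, its underside flush with the ring's; its top slopes: 3 mm thick at the tip, 0.085 mm thicker per mm, 13 mm at the ring.
- stand: Fixed wooden stand 170 x 34 mm, 24 mm high, on which the gauge lies. Origin on the bench; x runs along it as the blade points. At x = -90 mm stands a steel spindle, 13 mm thick, rising 38 mm above the stand's top (62 mm above the bench). The ring sits over it at the start and comes clear when raised 40 mm.
- press: Fixed green tile press. Origin on the bench below the middle of the upper plate's front edge; x points into the press, z up. Lower plate's flat top: z = 50 mm, x from -30 mm (projecting lip) to 130 mm, y +-75 mm. 14 mm columns at x = 22 and 108, y = +-60 mm. Crosshead up to z = 162 mm over x = 5 to 125 mm, handwheel above it to 200 mm.
- platen: Upper plate of the press, 130 x 150 x 18 mm, rigid, fixed at a height that differs each time. Origin: middle of the front edge of its underside; axes as the press. Gap above the lower plate: 5.5 to 8.5 mm. The gauge drags when its thickness at this edge equals the gap (tip 29 to 65 mm inside); the push then grows by about 2 N per further mm.
- vase: Bystander: amber vase, 68 mm wide, 85 mm high. Origin under its centre.
- bowl: Bystander: blue bowl, 84 mm wide, 45 mm high. Origin under its centre.
- jar: Bystander: green jar, 60 mm wide, 75 mm high. Origin under its centre.
Mind the look-alikes: they are no part of the job. Leave any turquoise look-alike of the part that bears gauge_grip alone.

How it is judged:
By the outcome, as a careful person would: the job done as asked, in the order asked, and still so for the second after the job is handed in, while the arm keeps its last pose, push and grip.
It also fails if it takes over 64 s, if anything falls off the work surface, if the arm or the gripper's body presses on something with over 40 N, if the wrist force passes 120 N, or if a joint passes its speed limit or range.

## Working session

There is one attempt and no reset: what is moved stays moved. The work goes in short steps, Python scripts to look and compute and a tool call to move; the robot and the scene stay as the last step left them, time stands still between calls to the robot, and variables do not carry over. Pictures are saved under pics/ and viewed, at most 10 in all, crops included, and the job is handed in when it is done.

Besides the shell and the picture viewer there is one more tool, called after "Call:" as a command line: name --pt "numbers of a row" for each row, then --argument value for the rest. arm_command: Moves the arm, as the interface text tells. Its arguments: {"type":"object","properties":{"series":{"type":"array"},"hand":{"type":"number"},"grip_force":{"type":"number"}},"required":["series"]}

```bash
mkdir -p pics; cat > h.py <<'E'
import numpy as np, cv2
from scipy.spatial.transform import Rotation as R
from workcell import bot
def campose(c,obs=None):
    if 'T_tool_cam' in c:
        T=np.eye(4); T[:3,:3]=R.from_euler('xyz',obs['tcp_rot'],degrees=True).as_matrix(); T[:3,3]=obs['ee_pos']
        return T@np.array(c['T_tool_cam'])
    T=np.eye(4); o=np.array(c['orientation'],float)
    T[:3,:3]=o if o.shape==(3,3) else R.from_euler('xyz',o,degrees=True).as_matrix()
    T[:3,3]=c['xyz']; return T
def ray(c,T,px):
    u=cv2.undistortPoints(np.array([[px]],float),np.array(c['camera_matrix'],float),np.array(c['dist_coeffs'],float))[0,0]
    return T[:3,3],T[:3,:3]@np.array([u[0],-u[1],-1])
def atz(c,T,px,z):
    o,d=ray(c,T,px); return o+d*(z-o[2])/d[2]
def proj(c,T,p):
    q=(np.atleast_2d(p)-T[:3,3])@T[:3,:3]; q=q*[1,-1,-1]
    return cv2.projectPoints(q,np.zeros(3),np.zeros(3),np.array(c['camera_matrix'],float),np.array(c['dist_coeffs'],float))[0][:,0]
def tri(rays):
    A=0;b=0
    for o,d in rays:
        d=d/np.linalg.norm(d);M=np.eye(3)-np.outer(d,d);A=A+M;b=b+M@o
    return np.linalg.solve(A,b)
E
python3 - <<'E'
from h import *
np.set_printoptions(precision=4,suppress=True)
o=bot.get_obs(); print(o)
Z=dict(gauge_grip=.036,gauge_tip=.024,stand=0,press=0,platen=.057,vase=0,bowl=0,jar=0)
for n in ['scene','side','wrist']:
    o=bot.get_obs(); c=bot.camera(n); T=campose(c,o); cv2.imwrite(f'pics/{n}0.png',c['color'])
    print(n,c.get('orientation'),T[:3,3])
    for k,z in Z.items():
        for r in bot.mark_of(n,k):
            print(' ',k,np.round(r['location'],1),round(r['confidence'],2),atz(c,T,r['location'],z))
E
```

```text
{'time': 0.0, 'q': array([75.5156,  5.0116, 10.0359, 95.1003,  0.0004, 89.9995]), 'qd': array([ 0.0405, -0.0083, -0.0715, -0.0195,  0.004 , -0.0387]), 'joint_efforts': array([ -0.0016, -52.038 ,  46.481 ,   0.0161,  -0.0002,  -0.    ]), 'ee_pos': array([0.1375, 0.5323, 0.2306]), 'tcp_rot': array([-179.9239,   -0.0004,  165.5161]), 'wrist_force': array([ 0.6826, -0.1362, -0.9233]), 'torque': array([0.0098, 0.0395, 0.0359]), 'grasp_force': 0.0, 'opening': 0.08578118503634319}
scene [41.2388 -1.1422 89.7361] [ 1.2542 -0.0026  0.8384]
  gauge_grip [241.4 175.1] 0.88 [ 0.4837 -0.0217  0.036 ]
  gauge_grip [199.1 191.5] 0.87 [ 0.5481 -0.1376  0.036 ]
  gauge_grip [149.1 146.7] 0.69 [ 0.3655 -0.3097  0.036 ]
  gauge_grip [113.9 228.1] 0.65 [ 0.6763 -0.3464  0.036 ]
  gauge_grip [196.7 155.4] 0.6 [ 0.4031 -0.1581  0.036 ]
  gauge_tip [266.1 151.6] 0.97 [0.3701 0.0527 0.024 ]
  gauge_tip [163.3 183.4] 0.82 [ 0.508  -0.2452  0.024 ]
  gauge_tip [181.7 235.2] 0.79 [ 0.6871 -0.1709  0.024 ]
  gauge_tip [167.4 226.9] 0.79 [ 0.6614 -0.2113  0.024 ]
  gauge_tip [135.1 122.4] 0.61 [ 0.231  -0.3841  
[... 789 characters left out ...]
] 0.41 [ 0.7787 -0.0456  0.036 ]
  gauge_tip [187. 231.] 0.86 [0.338  0.0122 0.024 ]
  gauge_tip [336.1 232.6] 0.83 [ 0.617  -0.2322  0.024 ]
  gauge_tip [303.1 274.3] 0.58 [ 0.4515 -0.2784  0.024 ]
  gauge_tip [339.1 209.3] 0.56 [ 0.6994 -0.1735  0.024 ]
  stand [323.8 224. ] 0.64 [ 0.6447 -0.1705  0.    ]
  press [246.4 170.6] 0.66 [0.6651 0.1785 0.    ]
  platen [244.8 159.2] 0.89 [0.6447 0.1603 0.057 ]
  platen [323.7 176.4] 0.54 [ 0.7534 -0.0673  0.057 ]
  vase [323.5 176. ] 0.66 [ 0.83   -0.0059  0.    ]
  bowl [344.1 312.3] 0.79 [ 0.4565 -0.3908  0.    ]
  jar [157.6 156.4] 0.89 [0.4924 0.4526 0.    ]
  jar [320.1 220.6] 0.34 [ 0.6483 -0.1543  0.    ]
wrist None [0.0577 0.5522 0.3739]
```

```bash
python3 - <<'E'
import cv2
a=cv2.imread('pics/scene0.png')
cv2.imwrite('pics/scene_c.png',cv2.resize(a[90:320,80:440],None,fx=2.2,fy=2.2,interpolation=cv2.INTER_CUBIC))
a=cv2.imread('pics/side0.png')
cv2.imwrite('pics/side_c.png',cv2.resize(a[100:350,130:430],None,fx=2.2,fy=2.2,interpolation=cv2.INTER_CUBIC))
E
```

```text
(no output)
```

View pics/scene_c.png

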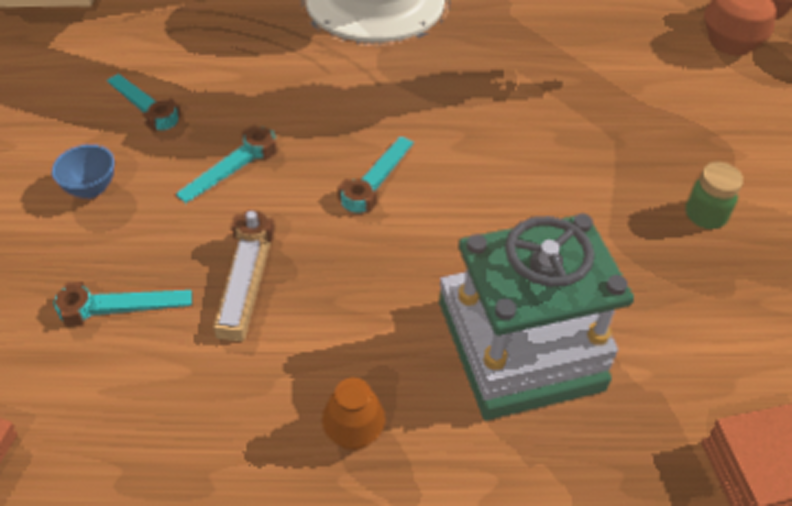

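View pics/side_c.png

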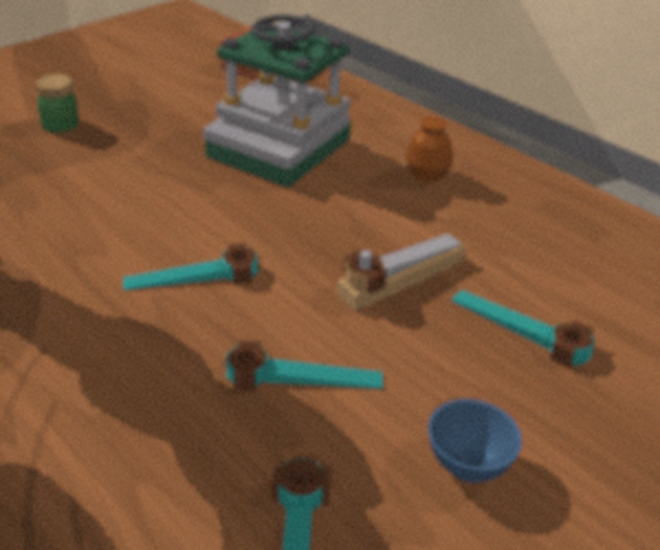

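The real gauge is the steel-bladed one on the wooden stand with the spindle: ring at scene (199,191) and side (296,221), tip at scene (182,235). The turquoise look-alikes have rings at scene (241,175), (149,147), (114,228) and (197,155); I'll leave those alone. The press lip faces the gauge, towards −y, on the left of the press in the scene view. I'll start moving and check the choice close up with the wrist camera.

Call:
arm_command --pt "-0.038 -0.032 0 0.0" --pt "-0.076 -0.064 0 0.02" --pt "-0.114 -0.096 0 0.05" --pt "-0.152 -0.128 0 0.08" --pt "-0.19 -0.16 0 0.1" --hand 0.0854

```text
time: 1.85
ee_pos: [0.2821, 0.3284, 0.2314]
tcp_rot: [180.0, 0.0, 159.8]
wrist_force: [1.3, 0.4, -0.5]
opening: 0.0855
grasp_force: 0.0
```

```bash
python3 - <<'E'
from h import *
np.set_printoptions(precision=4,suppress=True)
o=bot.get_obs(); print(o['time'],o['q'],o['ee_pos'],o['tcp_rot'])
E
```

```text
1.85 [ 49.3389 -10.9537  -5.1606  95.7537  -0.0052  69.5855] [0.2821 0.3284 0.2314] [179.9649   0.0186 159.7533]
```

Call:
arm_command --pt "-0.04 -0.028 0 0" --pt "-0.08 -0.056 0 0" --pt "-0.12 -0.084 0 0" --pt "-0.16 -0.112 0 0" --pt "-0.2 -0.14 0 0"

```text
time: 2.35
ee_pos: [0.4216, 0.1277, 0.2316]
tcp_rot: [180.0, 0.0, 159.8]
wrist_force: [1.4, 1.9, 0.7]
opening: 0.0855
grasp_force: 0.0
```

Call:
arm_command --pt "-0.04 -0.028 0 0" --pt "-0.08 -0.056 0 0" --pt "-0.12 -0.084 0 0" --pt "-0.16 -0.112 0 0" --pt "-0.2 -0.14 0 0"

```text
time: 2.85
ee_pos: [0.5609, -0.073, 0.2314]
tcp_rot: [180.0, 0.0, 159.8]
wrist_force: [1.2, 1.2, 0.8]
opening: 0.0857
grasp_force: 0.0
```

Call:
arm_command --pt "-0.03 -0.02 0 -0.04" --pt "-0.06 -0.04 0 -0.08" --pt "-0.081 -0.057 0 -0.127" --pt "-0.081 -0.057 0 -0.127" --pt "-0.081 -0.057 0 -0.127"

```text
time: 3.35
ee_pos: [0.6164, -0.1527, 0.2307]
tcp_rot: [180.0, -0.1, 167.0]
wrist_force: [-0.7, -0.9, 0.3]
opening: 0.0854
grasp_force: 0.0
```

```bash
python3 - <<'E'
from h import *
np.set_printoptions(precision=4,suppress=True)
o=bot.get_obs(); print(o['time'],o['q'],o['ee_pos'],o['tcp_rot'])
c=bot.camera('wrist'); T=campose(c,o); print(T)
for k,z in dict(gauge_grip=.036,gauge_tip=.024,stand=0).items():
  for r in bot.mark_of('wrist',k): print(k,r,atz(c,T,r['location'],z))
a=c['color']; np.savez('w1.npz',a=a,T=T)
cv2.imwrite('pics/w1.png',cv2.resize(a,None,fx=1.5,fy=1.5))
E
```

```text
3.35 [-13.9192  17.2982  24.2793  97.0452   0.0094  -0.8946] [ 0.6164 -0.1527  0.2307] [179.9896  -0.0639 166.9754]
[[ 0.2265 -0.9219 -0.3142  0.5361]
 [ 0.974   0.2144  0.0733 -0.1352]
 [-0.0002 -0.3227  0.9465  0.3734]
 [ 0.      0.      0.      1.    ]]
gauge_grip {'location': [103.3, 227.1], 'confidence': 0.79} [ 0.6508 -0.3488  0.036 ]
gauge_grip {'location': [245.7, 102.4], 'confidence': 0.73} [ 0.5532 -0.1543  0.036 ]
gauge_tip {'location': [208.6, 181.9], 'confidence': 0.96} [ 0.6291 -0.2169  0.024 ]
gauge_tip {'location': [260.4, 228.2], 'confidence': 0.84} [ 0.6986 -0.1728  0.024 ]
gauge_tip {'location': [133.4, 48.5], 'confidence': 0.69} [ 0.4764 -0.2523  0.024 ]
stand {'location': [259.1, 179.0], 'confidence': 0.61} [ 0.6457 -0.1621  0.    ]
```

View pics/w1.png

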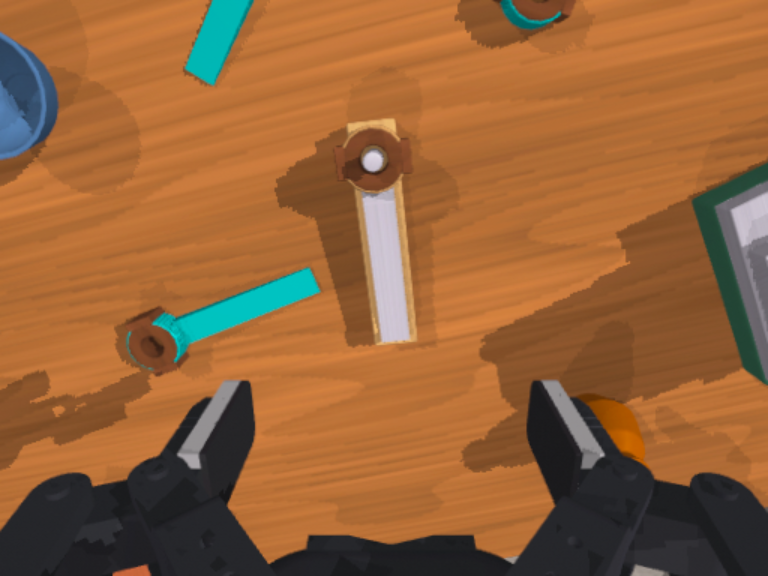

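The wrist view shows the steel gauge with the spindle through its ring. The ring centre is at about (249,107), the cheeks span columns 224–274, and the tip is at about (265,228). The turquoise look-alikes sit well apart from it. Next I'll compute the grasp.

```bash
python3 - <<'E'
from h import *
np.set_printoptions(precision=4,suppress=True)
o=bot.get_obs(); c=bot.camera('wrist'); T=campose(c,o)
P=lambda x,y,z: atz(c,T,[x/1.5,y/1.5],z)
print('ring top',P(373,158,.048)[:2],'cheeks',P(337,165,.048)[:2],P(411,155,.048)[:2])
t=P(397,342,.024); print('tip',t)
# stand edges and blade edges directions
for n,a,b,z1,z2 in [('stand L',(356,192),(377,344),.024,.024),('stand R',(403,182),(416,342),.024,.024),('bladeL',(363,195),(382,343),.036,.0265),('bladeR',(398,192),(410,340),.036,.0265)]:
    p,q=P(*a,z1),P(*b,z2); d=q-p; print(n,p[:2],q[:2],np.degrees(np.arctan2(d[1],d[0])))
# triangulate grip and tip with scene+side
for nm,pts in dict(grip={'scene':(199.1,191.5),'side':(296.3,220.6)},tip={'scene':(181.7,235.2),'side':(339.1,209.3)},platen={'scene':(308.6,215.2),'side':(244.8,159.2)}).items():
    rs=[]
    for n,px in pts.items():
        cc=bot.camera(n); rs.append(ray(cc,campose(cc),px))
    print(nm,tri(rs))
cc=bot.camera('scene');TT=campose(cc)
for p in [(442,278),(488,385)]:print('press lip',atz(cc,TT,(80+p[0]/2.2,90+p[1]/2.2),.05))
cc=bot.camera('side');TT=campose(cc)
for p in [(208,122),(290,160)]:print('press lip side',atz(cc,TT,(130+p[0]/2.2,100+p[1]/2.2),.05))
E
```

```text
ring top [ 0.5561 -0.1505] cheeks [ 0.5552 -0.1746] [ 0.5599 -0.1259]
tip [ 0.7003 -0.1666  0.024 ]
stand L [ 0.578  -0.1692] [ 0.6984 -0.1825] -6.319379490328336
stand R [ 0.5787 -0.1348] [ 0.7037 -0.1518] -7.774112086558962
bladeL [ 0.5797 -0.1638] [ 0.6973 -0.1781] -6.960444685275314
bladeR [ 0.5831 -0.1396] [ 0.6997 -0.156 ] -7.986347477144288
grip [ 0.558  -0.1421  0.0415]
tip [ 0.6927 -0.1733  0.0287]
platen [0.6433 0.1558 0.058 ]
press lip [0.6433 0.0833 0.05  ]
press lip [0.7874 0.1257 0.05  ]
press lip side [0.6189 0.2316 0.05  ]
press lip side [0.6387 0.0729 0.05  ]
```

The gripper lines up with the gauge at yaw ≈ −6.8°. I'll go over the ring and check once more on the way down.

Call:
arm_command --pt "0.02 -0.004 0.025 -0.036" --pt "0.04 -0.007 0.05 -0.072" --pt "0.058 -0.0104 0.08 -0.108" --pt "0.058 -0.0104 0.12 -0.108" --pt "0.058 -0.0104 0.12 -0.108" --hand 0.0854

```text
time: 4.5
ee_pos: [0.5546, -0.1488, 0.1063]
tcp_rot: [179.9, -0.4, 173.2]
wrist_force: [-0.0, -0.4, 0.3]
opening: 0.0853
grasp_force: 0.0
```

```bash
python3 - <<'E'
from h import *
np.set_printoptions(precision=4,suppress=True)
o=bot.get_obs(); print(o['time'],o['q'],o['ee_pos'],o['tcp_rot'])
c=bot.camera('wrist'); T=campose(c,o)
for k,z in dict(gauge_grip=.036,gauge_tip=.024).items():
  for r in bot.mark_of('wrist',k): print(k,r,atz(c,T,r['location'],z))
a=c['color'].copy()
# predicted: cheek outlines for tool plane
cv2.imwrite('pics/w2.png',cv2.resize(a,None,fx=1.5,fy=1.5))
E
```

```text
4.5 [-15.0202   8.0854  -0.3414  82.0215   0.0002  -8.2556] [ 0.5546 -0.1488  0.1063] [179.9354  -0.4437 173.2356]
gauge_grip {'location': [427.1, 67.6], 'confidence': 0.91} [ 0.4763 -0.035   0.036 ]
gauge_grip {'location': [48.0, 327.5], 'confidence': 0.66} [ 0.6434 -0.3394  0.036 ]
gauge_grip {'location': [256.3, 206.1], 'confidence': 0.64} [ 0.5559 -0.1529  0.036 ]
gauge_tip {'location': [191.7, 285.1], 'confidence': 0.9} [ 0.6232 -0.2148  0.024 ]
gauge_tip {'location': [99.3, 104.3], 'confidence': 0.74} [ 0.4738 -0.2512  0.024 ]
gauge_tip {'location': [258.0, 350.9], 'confidence': 0.59} [ 0.6983 -0.1692  0.024 ]
```

View pics/w2.png

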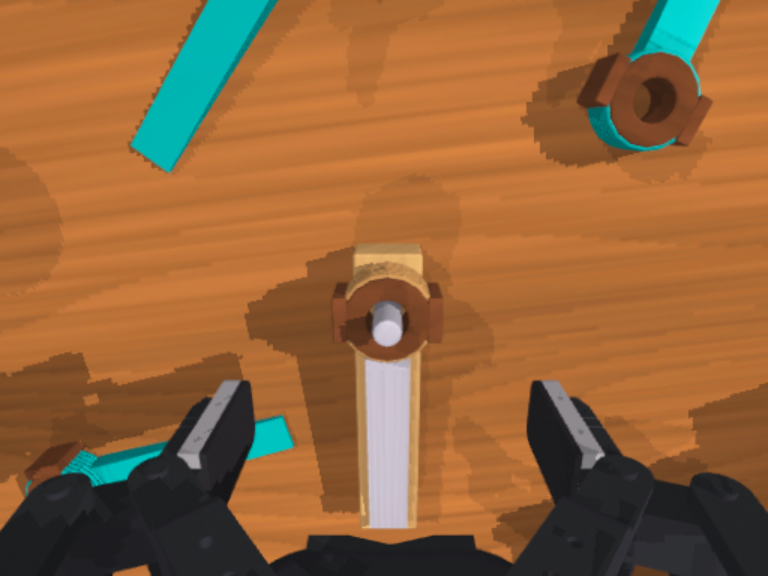

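Fingers and ring are aligned: the ring is at about (258,208), midway between the fingers, and the blade runs parallel to the image columns. The turquoise ones are clear of the fingers, so I can descend and close.

Call:
arm_command --pt "-0.002 -0.001 0.03 0" --pt "-0.002 -0.001 0.06 0" --pt "-0.002 -0.001 0.085 0" --pt "-0.002 -0.001 0.091 0" --pt "-0.002 -0.001 0.091 0"

```text
time: 5.15
ee_pos: [0.5602, -0.1509, 0.0214]
tcp_rot: [-180.0, 0.0, 173.2]
wrist_force: [0.2, 0.6, -0.3]
opening: 0.0857
grasp_force: 0.0
```

Call:
arm_command --pt "0 0 0 0" --pt "0 0 0 0" --pt "0 0 0 0" --pt "0 0 0 0" --pt "0 0 0 0"

```text
time: 5.65
ee_pos: [0.5596, -0.1508, 0.0206]
tcp_rot: [-180.0, 0.0, 173.3]
wrist_force: [0.0, 0.4, 0.4]
opening: 0.0851
grasp_force: 0.0
```

Call:
arm_command --pt "0.002 0 0.004 0" --pt "0.002 0 0.004 0" --pt "0.002 0 0.004 0" --pt "0.002 0 0.004 0" --pt "0.002 0 0.004 0"

```text
time: 6.15
ee_pos: [0.5575, -0.1505, 0.0163]
tcp_rot: [-180.0, 0.0, 173.3]
wrist_force: [-0.4, 0.7, -1.1]
opening: 0.0851
grasp_force: 0.0
```

Call:
arm_command --pt "0 0 0 0" --pt "0 0 0 0" --pt "0 0 0 0" --pt "0 0 0 0" --pt "0 0 0 0" --hand 0.03 --grip_force 70

```text
time: 6.65
ee_pos: [0.5576, -0.1506, 0.0166]
tcp_rot: [-180.0, 0.0, 173.2]
wrist_force: [-0.5, 0.3, 3.3]
opening: 0.0488
grasp_force: 73.0
```

Call:
arm_command --pt "0 0 0 0" --pt "0 0 0 0" --pt "0 0 0 0" --pt "0 0 0 0" --pt "0 0 0 0"

```text
time: 7.15
ee_pos: [0.5577, -0.1506, 0.0166]
tcp_rot: [-180.0, 0.0, 173.3]
wrist_force: [-1.0, -0.6, 5.8]
opening: 0.0488
grasp_force: 73.0
```

Call:
arm_command --pt "0 0 -0.01 0" --pt "0 0 -0.025 0" --pt "0 0 -0.04 0" --pt "0 0 -0.055 0" --pt "0 0 -0.07 0"

```text
time: 7.65
ee_pos: [0.5577, -0.1506, 0.0881]
tcp_rot: [-180.0, 0.1, 173.3]
wrist_force: [0.2, 0.3, -1.1]
opening: 0.0489
grasp_force: 72.6
```

Call:
arm_command --pt "0 0 -0.02 0" --pt "0 0 -0.04 0" --pt "0 0 -0.05 0" --pt "0 0 -0.05 0" --pt "0 0 -0.05 0"

```text
time: 8.15
ee_pos: [0.5574, -0.1504, 0.1358]
tcp_rot: [180.0, -0.0, 173.3]
wrist_force: [-0.7, 0.3, -0.7]
opening: 0.0489
grasp_force: 72.6
```

```bash
python3 - <<'E'
from h import *
np.set_printoptions(precision=4,suppress=True)
o=bot.get_obs(); print(o['time'],o['q'],o['ee_pos'],o['tcp_rot'],o['wrist_force'],o['opening'])
for n in ['wrist','scene','side']:
  c=bot.camera(n); cv2.imwrite(f'pics/{n}3.png',c['color'])
a=cv2.imread('pics/wrist3.png'); b=cv2.imread('pics/side3.png')[120:270,200:400]
d=cv2.imread('pics/scene3.png')[150:300,170:370]
r=np.hstack([cv2.resize(b,(400,300)),cv2.resize(d,(400,300))])
cv2.imwrite('pics/m3.png',np.vstack([cv2.resize(a,(400,300)).repeat(1,0) if 0 else np.hstack([cv2.resize(a,(400,300)),np.zeros((300,400,3),np.uint8)]),r]))
E
```

```text
8.15 [-15.1059   7.8751   2.6819  84.8324  -0.      -8.3592] [ 0.5574 -0.1504  0.1358] [179.9963  -0.0253 173.2534] [-0.7016  0.3367 -0.7176] 0.048936140373814094
```

View pics/m3.png

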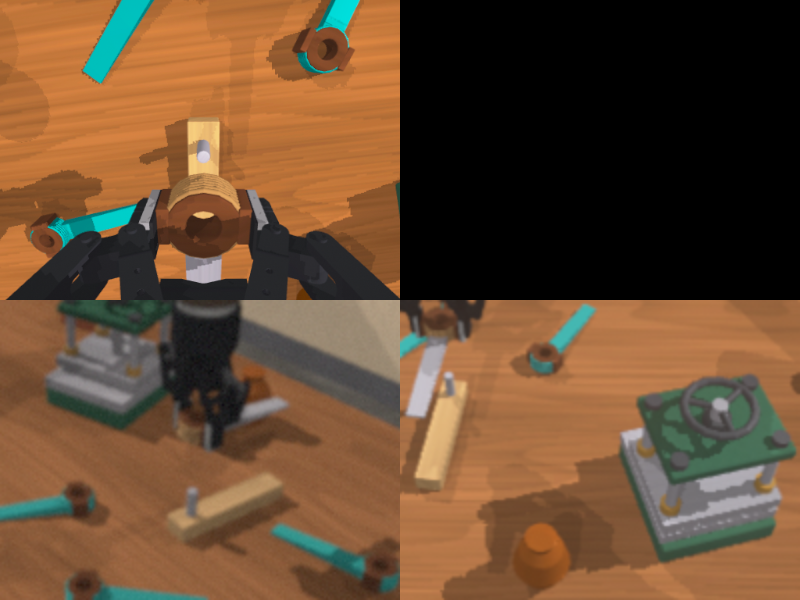

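The gauge is held level and off the spindle, and the stand is empty. Next is a closer look at the press in the first pictures.

```bash
python3 - <<'E'
import cv2,numpy as np
b=cv2.imread('pics/side0.png')[100:190,215:295]; d=cv2.imread('pics/scene0.png')[180:285,270:375]
w=cv2.imread('pics/w1.png')
b=cv2.resize(b,(400,450),interpolation=cv2.INTER_CUBIC); d=cv2.resize(d,(400,400),interpolation=cv2.INTER_CUBIC)
d=np.vstack([d,np.zeros((50,400,3),np.uint8)])
cv2.imwrite('pics/p.png',np.hstack([b,d]))
E
```

```text
(no output)
```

View pics/p.png

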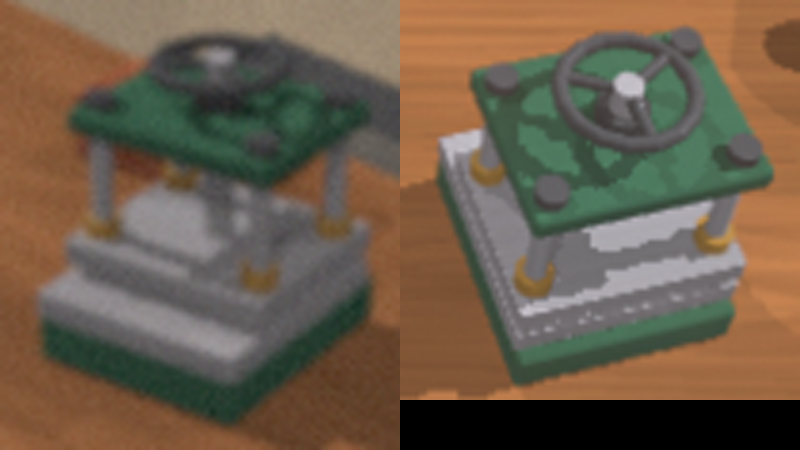

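```bash
python3 - <<'E'
from h import *
from scipy.optimize import least_squares
np.set_printoptions(precision=4,suppress=True)
obs=[]
cs=bot.camera('side');Ts=campose(cs);cc=bot.camera('scene');Tc=campose(cc)
zt=.075
for p,u in [((-.03,.075,.05),(40,292)),((-.03,-.075,.05),(235,358)),((0,.075,zt),(68,240)),((0,-.075,zt),(243,295)),((.13,-.075,zt),(370,228))]:
    obs.append((cs,Ts,p,(215+u[0]/5,100+u[1]/5)))
for p,u in [((-.03,-.075,.05),(40,142)),((.13,-.075,.05),(115,347)),((.13,-.075,zt),(120,318)),((.13,.075,zt),(343,255)),((.13,.075,.05),(342,282))]:
    obs.append((cc,Tc,p,(270+u[0]/3.81,180+u[1]/3.81)))
for a,n in (obs[:5],'side'),(obs[5:],'scene'),(obs,'both'):
    def f(v):
        r=R.from_euler('z',v[2],degrees=True).as_matrix()
        return np.concatenate([proj(c,T,r@np.array(p)+[v[0],v[1],0])[0]-u for c,T,p,u in a])
    s=least_squares(f,[.645,.157,12]); print(n,s.x,s.fun.reshape(-1,2).round(1).tolist())
E
```

```text
side [ 0.6507  0.1591 13.5098] [[-1.0, -0.7], [-1.5, 0.3], [-0.9, -0.9], [2.8, 1.6], [0.5, -0.9]]
scene [ 0.6533  0.1587 16.1142] [[-1.5, -0.3], [0.7, -1.7], [0.7, 0.3], [1.0, 1.5], [-1.1, 0.1]]
both [ 0.6525  0.16   15.412 ] [[-1.0, -0.6], [-0.5, -0.3], [-1.1, -0.9], [3.5, 0.9], [-0.1, -1.8], [-1.0, -0.9], [0.5, -2.2], [0.4, -0.2], [1.0, 1.7], [-1.1, 0.3]]
```

Fit of the press: front edge at about (0.65, 0.158), yaw ≈ 15°, lip facing the robot. I'll back off, turn, and line up.

Call:
arm_command --pt "0.03 0 0 -0.09" --pt "0.06 -0.001 0 -0.18" --pt "0.09 -0.002 0 -0.27" --pt "0.1075 -0.003 0 -0.36" --pt "0.1075 -0.003 0 -0.38"

```text
time: 8.9
ee_pos: [0.4487, -0.1407, 0.1364]
tcp_rot: [-180.0, -0.0, -164.9]
wrist_force: [1.4, 0.1, -0.7]
opening: 0.0492
grasp_force: 72.5
```

Call:
arm_command --pt "-0.014 0.047 0 0" --pt "-0.028 0.094 0 0" --pt "-0.042 0.141 0 0" --pt "-0.056 0.188 0 0" --pt "-0.0705 0.236 0 0"

```text
time: 9.4
ee_pos: [0.4576, 0.1074, 0.1362]
tcp_rot: [-180.0, 0.0, -165.1]
wrist_force: [1.8, -0.1, -0.7]
opening: 0.0491
grasp_force: 72.7
```

Call:
arm_command --pt "0 0 0.02 0" --pt "0 0 0.04 0" --pt "0 0 0.06 0" --pt "0 0 0.07 0" --pt "0 0 0.07 0"

```text
time: 9.9
ee_pos: [0.4567, 0.1051, 0.0649]
tcp_rot: [180.0, -0.1, -165.0]
wrist_force: [-0.5, 0.2, -2.0]
opening: 0.049
grasp_force: 72.8
```

```bash
python3 - <<'E'
from h import *
np.set_printoptions(precision=4,suppress=True)
o=bot.get_obs(); print(o['time'],o['q'],o['ee_pos'],o['tcp_rot'],o['wrist_force'],o['opening'])
F=np.array([.65,.158,0]);r=R.from_euler('z',15,degrees=True).as_matrix()
print('in press',r.T@(o['ee_pos']-F))
im=[]
for n,(x,y) in dict(side=(190,100),scene=(260,130)).items():
  c=bot.camera(n);T=campose(c); 
  for k in ['gauge_tip','platen']:
    print(n,k,[(q['location'],round(q['confidence'],2),atz(c,T,q['location'],.052)) for q in bot.mark_of(n,k)])
  a=c['color']; im.append(cv2.resize(a[y:y+120,x:x+100],(400,480),interpolation=cv2.INTER_CUBIC))
cv2.imwrite('pics/m4.png',np.hstack(im))
E
```

```text
9.9 [ 12.9626  -5.944  -19.1846  76.9055   0.002   -2.023 ] [0.4567 0.1051 0.0649] [ 179.9928   -0.146  -165.0143] [-0.5422  0.1539 -2.0306] 0.048971137033109624
in press [-0.2004 -0.001   0.0649]
side gauge_tip [([336.3, 232.1], 0.87, array([ 0.5898, -0.2515,  0.052 ])), ([302.2, 271.9], 0.83, array([ 0.4336, -0.2906,  0.052 ])), ([240.5, 162.9], 0.57, array([0.6254, 0.1576, 0.052 ])), ([186.3, 231.7], 0.56, array([ 0.3189, -0.0201,  0.052 ]))]
side platen [([244.6, 156.1], 0.74, array([0.6628, 0.1837, 0.052 ]))]
scene gauge_tip [([132.1, 124.2], 0.69, array([ 0.2754, -0.3789,  0.052 ])), ([162.0, 180.3], 0.61, array([ 0.522 , -0.2423,  0.052 ])), ([263.3, 150.9], 0.59, array([0.3975, 0.0424, 0.052 ])), ([169.1, 226.7], 0.57, array([ 0.6811, -0.2   ,  0.052 ]))]
scene platen [([311.0, 217.3], 0.7, array([0.6472, 0.1609, 0.052 ]))]
```

View pics/m4.png

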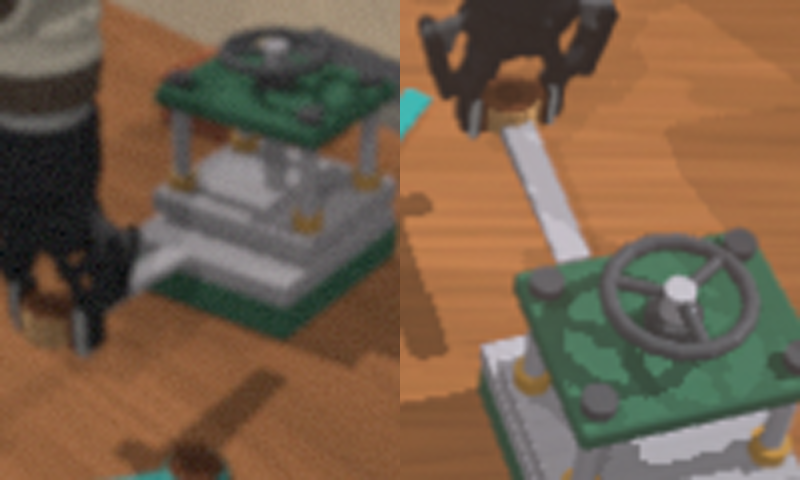

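The blade is over the lip, centred, and parallel to the press sides: its tip is near (185,245) in the left half of the composite, ahead of the upper plate. Now forward over the lip and gently down.

Call:
arm_command --pt "-0.012 0 0 0" --pt "-0.025 0 0 0" --pt "-0.038 0 0.004 0" --pt "-0.05 0 0.01 0" --pt "-0.05 0 0.015 0"

```text
time: 10.7
ee_pos: [0.5072, 0.1186, 0.0511]
tcp_rot: [180.0, 0.1, -165.0]
wrist_force: [0.2, 0.4, -0.9]
opening: 0.0488
grasp_force: 72.8
```

Call:
arm_command --pt "0 0 0.001 0" --pt "0 0 0.002 0" --pt "0 0 0.003 0" --pt "0 0 0.003 0" --pt "0 0 0.003 0"

```text
time: 11.2
ee_pos: [0.5055, 0.1181, 0.0486]
tcp_rot: [-180.0, 0.0, -165.0]
wrist_force: [-0.7, 0.0, -0.5]
opening: 0.0491
grasp_force: 72.8
```

Call:
arm_command --pt "0 0 0.001 0" --pt "0 0 0.002 0" --pt "0 0 0.003 0" --pt "0 0 0.004 0" --pt "0 0 0.004 0"

```text
time: 11.7
ee_pos: [0.5055, 0.1182, 0.0441]
tcp_rot: [180.0, -0.0, -165.0]
wrist_force: [-0.1, 0.1, -0.8]
opening: 0.0489
grasp_force: 72.8
```

Call:
arm_command --pt "0 0 0.0003 0" --pt "0 0 0.0006 0" --pt "0 0 0.001 0" --pt "0 0 0.001 0" --pt "0 0 0.001 0"

```text
time: 12.2
ee_pos: [0.5056, 0.1182, 0.0433]
tcp_rot: [-180.0, 0.0, -165.0]
wrist_force: [0.1, -0.2, -1.5]
opening: 0.0488
grasp_force: 72.8
```

Call:
arm_command --pt "0 0 0.0003 0" --pt "0 0 0.0006 0" --pt "0 0 0.001 0" --pt "0 0 0.001 0" --pt "0 0 0.001 0"

```text
time: 12.7
ee_pos: [0.5056, 0.1182, 0.0424]
tcp_rot: [-180.0, 0.0, -165.0]
wrist_force: [-0.9, -0.6, 0.9]
opening: 0.0487
grasp_force: 72.9
```

```bash
python3 - <<'E'
from h import *
np.set_printoptions(precision=4,suppress=True)
o=bot.get_obs(); print(o['time'],o['ee_pos'],o['tcp_rot'],o['wrist_force'],o['torque'])
E
```

```text
12.7 [0.5056 0.1182 0.0424] [-179.9997    0.0071 -164.9786] [-0.8994 -0.6451  0.9128] [-0.0592  0.0917 -0.0067]
```

Call:
arm_command --pt "0 0 0.0002 0" --pt "0 0 0.0004 0" --pt "0 0 0.0004 0" --pt "0 0 0.0004 0" --pt "0 0 0.0004 0"

```text
time: 13.2
ee_pos: [0.5056, 0.1182, 0.042]
tcp_rot: [-180.0, 0.0, -165.0]
wrist_force: [-1.5, -0.8, 1.4]
opening: 0.0487
grasp_force: 73.0
```

Call:
arm_command --pt "0 0 0.0002 0" --pt "0 0 0.0004 0" --pt "0 0 0.0004 0" --pt "0 0 0.0004 0" --pt "0 0 0.0004 0"

```text
time: 13.7
ee_pos: [0.5056, 0.1182, 0.0416]
tcp_rot: [-180.0, 0.0, -165.0]
wrist_force: [-3.0, -1.4, 3.7]
opening: 0.0488
grasp_force: 73.2
```

```bash
python3 - <<'E'
from h import *
np.set_printoptions(precision=4,suppress=True)
o=bot.get_obs(); print(o['time'],o['ee_pos'],o['tcp_rot'],o['wrist_force'],o['torque'])
E
```

```text
13.7 [0.5056 0.1182 0.0416] [-179.9985    0.0063 -164.9798] [-2.9708 -1.3557  3.6999] [0.0158 0.1137 0.0509]
```

Touchdown at TCP z ≈ 0.0425, as predicted. I'll ease back to that height so the blade lies flat, then slide in.

Call:
arm_command --pt "0 0 -0.0006 0" --pt "-0.002 0 -0.0006 0" --pt "-0.004 0 -0.0006 0" --pt "-0.007 0 -0.0006 0" --pt "-0.01 0 -0.0006 0"

```text
time: 14.2
ee_pos: [0.5155, 0.1209, 0.042]
tcp_rot: [-180.0, -0.0, -165.0]
wrist_force: [-2.2, 0.2, 1.9]
opening: 0.0492
grasp_force: 73.2
```

Call:
arm_command --pt "-0.003 0 0 0" --pt "-0.006 0 0 0" --pt "-0.009 0 0 0" --pt "-0.012 0 0 0" --pt "-0.015 0 0 0"

```text
time: 14.7
ee_pos: [0.5299, 0.1247, 0.0421]
tcp_rot: [-180.0, -0.0, -165.0]
wrist_force: [-2.8, 0.3, 2.0]
opening: 0.0491
grasp_force: 73.1
```

```bash
cat > s.py <<'E'
from h import *
np.set_printoptions(precision=4,suppress=True)
o=bot.get_obs(); r=R.from_euler('z',15,degrees=True).as_matrix()
print(o['time'],'press TCP',r.T@(o['ee_pos']-[.65,.158,0]),o['tcp_rot'],'F press',r.T@o['wrist_force'],'M',r.T@o['torque'])
E
python3 s.py
```

```text
14.7 press TCP [-0.1246 -0.0011  0.0421] [-179.9985   -0.0031 -164.9773] F press [-2.6037  1.0472  2.0042] M [-0.0214  0.143  -0.0065]
```

Call:
arm_command --pt "-0.002 0 0 0" --pt "-0.004 0 0 0" --pt "-0.006 0 0 0" --pt "-0.008 0 0 0" --pt "-0.01 0 0 0"

```text
time: 15.2
ee_pos: [0.5395, 0.1273, 0.0421]
tcp_rot: [-180.0, -0.0, -165.0]
wrist_force: [-2.0, -0.2, 2.7]
opening: 0.049
grasp_force: 73.1
```

Call:
arm_command --pt "-0.001 0 0 0" --pt "-0.002 0 0 0" --pt "-0.003 0 0 0" --pt "-0.004 0 0 0" --pt "-0.005 0 0 0"

```text
time: 15.7
ee_pos: [0.5442, 0.1286, 0.0421]
tcp_rot: [180.0, 0.0, -165.0]
wrist_force: [-3.1, -0.6, 3.4]
opening: 0.049
grasp_force: 73.1
```

```bash
python3 s.py
```

```text
15.7 press TCP [-0.1098 -0.0011  0.0421] [ 180.        0.0003 -164.9748] F press [-3.1829  0.2209  3.3582] M [-0.0101  0.3282 -0.0077]
```

Call:
arm_command --pt "-0.001 0 -0.0003 0" --pt "-0.002 0 -0.0003 0" --pt "-0.003 0 -0.0003 0" --pt "-0.004 0 -0.0003 0" --pt "-0.004 0 -0.0003 0"

```text
time: 16.2
ee_pos: [0.5482, 0.1296, 0.0423]
tcp_rot: [180.0, 0.0, -165.0]
wrist_force: [-1.7, -0.1, 1.6]
opening: 0.0489
grasp_force: 73.2
```

Call:
arm_command --pt "-0.001 0 0 0" --pt "-0.002 0 0 0" --pt "-0.003 0 0 0" --pt "-0.004 0 0 0" --pt "-0.004 0 0 0"

```text
time: 16.7
ee_pos: [0.5512, 0.1304, 0.0423]
tcp_rot: [-180.0, -0.1, -165.0]
wrist_force: [-6.6, -1.7, 4.4]
opening: 0.0487
grasp_force: 73.5
```

```bash
python3 s.py
```

```text
16.7 press TCP [-0.1026 -0.0011  0.0423] [-179.9991   -0.1    -164.9792] F press [-6.8358  0.048   4.4362] M [-0.0389  1.006  -0.0178]
```

Call:
arm_command --pt "-0.0005 0 0 0" --pt "-0.001 0 0 0" --pt "-0.001 0 0 0" --pt "-0.001 0 0 0" --pt "-0.001 0 0 0"

```text
time: 17.2
ee_pos: [0.5515, 0.1305, 0.0423]
tcp_rot: [-180.0, -0.2, -165.0]
wrist_force: [-10.9, -3.0, 7.1]
opening: 0.0488
grasp_force: 73.7
```

```bash
python3 s.py; python3 - <<'E'
from h import *
im=[]
for n,(x,y) in dict(side=(190,100),scene=(260,130)).items():
  a=bot.camera(n)['color']; im.append(cv2.resize(a[y:y+120,x:x+100],(400,480),interpolation=cv2.INTER_CUBIC))
cv2.imwrite('pics/m5.png',np.hstack(im))
E
```

```text
17.2 press TCP [-0.1023 -0.0011  0.0423] [-179.9999   -0.1661 -164.9803] F press [-11.341   -0.1049   7.0731] M [-0.0122  1.6807  0.0232]
```

View pics/m5.png

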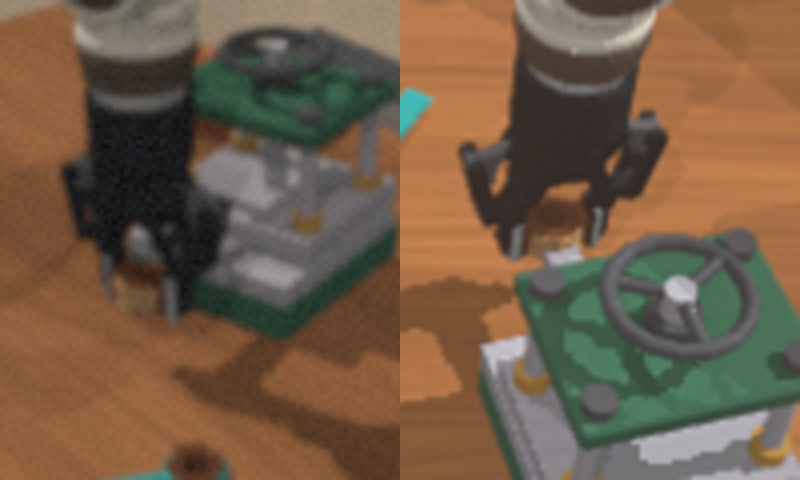

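The blade is under the upper plate and straight, but Fz (7 N) rises along with the push, so the ring end is a little low. I'll ease back, raise it slightly, and push again.

Call:
arm_command --pt "0.001 0 0 0" --pt "0.002 0 0 0" --pt "0.004 0 -0.0002 0" --pt "0.004 0 -0.0004 0" --pt "0.004 0 -0.0004 0"

```text
time: 17.8
ee_pos: [0.5489, 0.1298, 0.0426]
tcp_rot: [180.0, -0.0, -165.0]
wrist_force: [-0.5, 0.2, -0.2]
opening: 0.0488
grasp_force: 73.0
```

```bash
python3 s.py
```

```text
17.8 press TCP [-0.105  -0.0011  0.0426] [ 179.999    -0.0172 -164.9762] F press [-0.39    0.3057 -0.2385] M [-0.0412 -0.0586 -0.0238]
```

Call:
arm_command --pt "-0.0005 0 0 0" --pt "-0.001 0 0 0" --pt "-0.0015 0 0 0" --pt "-0.002 0 0 0" --pt "-0.002 0 0 0"

```text
time: 18.3
ee_pos: [0.551, 0.1304, 0.0427]
tcp_rot: [180.0, -0.0, -165.0]
wrist_force: [0.3, -0.0, -1.7]
opening: 0.049
grasp_force: 73.0
```

```bash
python3 s.py
```

```text
18.3 press TCP [-0.1028 -0.0011  0.0427] [ 179.997    -0.0073 -164.978 ] F press [ 0.2469 -0.1163 -1.6906] M [-0.0093  0.0048  0.005 ]
```

Call:
arm_command --pt "-0.0005 0 0 0" --pt "-0.001 0 0 0" --pt "-0.0015 0 0 0" --pt "-0.002 0 0 0" --pt "-0.002 0 0 0"

```text
time: 18.8
ee_pos: [0.5522, 0.1307, 0.0426]
tcp_rot: [-180.0, -0.1, -165.0]
wrist_force: [-6.0, -1.7, 1.0]
opening: 0.0491
grasp_force: 73.0
```

```bash
python3 s.py
```

```text
18.8 press TCP [-0.1015 -0.0011  0.0426] [-179.9998   -0.09   -164.9784] F press [-6.2393 -0.0815  1.0386] M [-0.0206  1.042   0.0331]
```

Call:
arm_command --pt "-0.0005 0 0 0" --pt "-0.001 0 0 0" --pt "-0.0015 0 0 0" --pt "-0.002 0 0 0" --pt "-0.002 0 0 0"

```text
time: 19.3
ee_pos: [0.5528, 0.1309, 0.0426]
tcp_rot: [180.0, -0.2, -165.0]
wrist_force: [-13.6, -3.6, 4.9]
opening: 0.0494
grasp_force: 73.5
```

```bash
python3 s.py
```

```text
19.3 press TCP [-0.1009 -0.0011  0.0426] [ 179.9997   -0.2468 -164.9808] F press [-14.0386   0.0847   4.8973] M [-0.0507  2.3723  0.0115]
```

Firm wedge contact now, with the tip about 38 mm in and a 14 N push. That is firmer than needed, so I'll ease off a little.

Call:
arm_command --pt "0.0005 0 0 0" --pt "0.001 0 0 0" --pt "0.001 0 0 0" --pt "0.001 0 0 0" --pt "0.001 0 0 0"

```text
time: 19.8
ee_pos: [0.5528, 0.1309, 0.0426]
tcp_rot: [180.0, -0.1, -165.0]
wrist_force: [-7.4, -2.2, 2.6]
opening: 0.0488
grasp_force: 73.2
```

Call:
arm_command --pt "0 0 0 0" --pt "0 0 0 0" --pt "0 0 0 0" --pt "0 0 0 0" --pt "0 0 0 0"

```text
time: 20.3
ee_pos: [0.5528, 0.1309, 0.0426]
tcp_rot: [-180.0, -0.1, -165.0]
wrist_force: [-7.6, -2.5, 1.8]
opening: 0.0492
grasp_force: 73.2
```

```bash
python3 s.py; python3 - <<'E'
from h import *
o=bot.get_obs(); c=bot.camera('wrist'); a=c['color']
s=bot.camera('side')['color'][60:230,170:330]
b=bot.camera('scene')['color'][140:260,260:380]
cv2.imwrite('pics/m6.png',np.hstack([cv2.resize(a[150:384,90:430],(400,400)),cv2.resize(s,(400,400),interpolation=cv2.INTER_CUBIC)]))
E
```

```text
20.3 press TCP [-0.1009 -0.0011  0.0426] [-179.9996   -0.1313 -164.9763] F press [-7.9485 -0.4812  1.7868] M [-0.0149  1.3901 -0.0024]
```

View pics/m6.png

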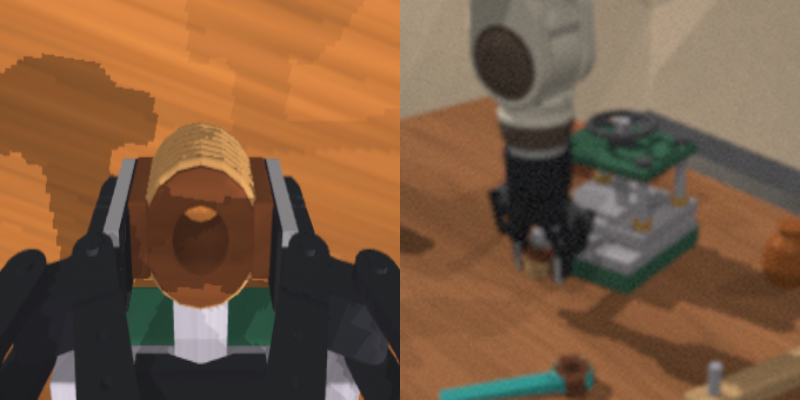

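The wrist view shows the ring gripped squarely and the blade running perpendicular to the lip edge into the gap, with a steady push of about 8 N. I'm handing in.

```bash
python3 -c "
from workcell import bot
print(bot.job_done())"
```

```text
the job is handed in; nothing more can be done
None
```

The job is handed in: the gauge is still gripped, flat and square between the plates, tip about 38 mm in, held with a steady push of about 8 N after a brief 14 N peak that I eased off; the judge's verdict was not shown.

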